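Load the drip lift and hold it raised at its second stop

ROBOT

A 7-joint arm with a two-finger parallel gripper is mounted at the origin on the work surface. World frame = base frame: x ahead of the robot, y to its left, z up, the work surface at z = 0. Lengths are in m, angles in rad, forces in N, time in s.
With the tool pointing down it reaches from about 0.4 to 0.9 m from the base axis. Payload 5.5 kg.
Tool frame: the origin (TCP) lies midway between the tips of the shut fingers; the grasp point (between the pads) lies 19 mm behind it; z points along the fingers, y is the line along which they close (so a half turn about z gives the same grasp; the last joint's range is limited). The gripper opens to 92 mm and grips with 3 to 60 N. Pads are 19 mm wide; open, the fingers measure 130 mm over their backs; the gripper's body (75 mm by 190 mm) begins 47 mm behind the grasp point.
Start: joints at [1.564, 0.501, -0.427, 1.55, 0.221, 1.138, -0.21], TCP at [0.173, -0.626, 0.199] pointing down, gripper open.
Joint ranges: [-2.88, 2.88], [-0.31, 2.03], [-1.54, 1.56], [0.2, 2.42], [-1.41, 4.55], [0.19, 2.02], [-2.57, 2.57]. Speed limits (rad/s): [2.57, 2.57, 3.14, 3.14, 3.14, 3.14, 3.14].

INTERFACE

Orientations are given as a rotation vector (axis times angle).
In Python, from rig import bot, kinematics, grab_frame, camera_model gives the robot as it stands. Calls block until the motion is done:
- bot.reach(position, orientation): joint-space move of the TCP to a pose.
- bot.move_linear(position, attitude=None, rate=0.15): straight line of the TCP; attitude=None keeps the orientation; rate is the mean speed in m/s.
- bot.move_j(angles): joint-space move.
- bot.grip(opening, squeeze=None): opening from 0.0 (shut) to 1.0 (fully open); squeeze is the grip in N (None keeps the last); returns when the fingers have stopped.
- bot.pause(seconds).
- kinematics.solve_ik(position, orientation): joint angles nearest the present ones, or None.
- grab_frame(name): name is "scene" or "side" or "wrist"; returns the picture (480x640x3 uint8, red, green, blue); there is no depth.
- camera_model(name): a dict with "fx", "fy", "cx", "cy" (pixels), "k1" (the pictures are not rectified: a ray, as slopes to the right and down, at radius r is drawn at 1 + k1 r^2 times it, then the intrinsics apply), "extrinsics" (4x4, takes a point from camera to world coordinates); the wrist camera has in their place "mount" (4x4, takes a point from camera to tool coordinates, whose origin is the TCP and whose axes are the flange's). Camera axes: x right, y down, z forward; pixel columns grow to the right and rows downward; lengths in m; the calibration is good to about 2 mm. A picture is of the moment at which its call begins: read the wrist's pose just before it. camera_model takes no time and is no camera call.
A pose or a line that the arm cannot do raises bot.Unreachable and nothing moves.
- bot.sign_off(): hands the job in; it is judged then, once.
Readings, each from a call of its own:
- bot.get_t(): time.
- bot.get_joint_positions(): joint angles.
- bot.get_qd(): joint speeds.
- bot.get_joint_torque(): joint torques, N m.
- bot.get_tool_pos(): TCP position.
- bot.get_ee_rot(): TCP orientation.
- bot.get_force(): force on the tool from outside, world axes, zero at the start.
- bot.get_torque(): the same for the moment, N m.
- bot.get_finger_gap(): opening from 0.0 (shut) to 1.0 (fully open).
- bot.get_gripper_force(): force on a finger pad.
Only numpy, scipy, OpenCV 4.12 (cv2) and the standard library are available. Lean on these libraries where they do the work, as an engineer would, in place of code of your own. Each camera call takes 0.05 s, during which the arm holds its last target. There are 200 camera calls.

TASK

Lay the slotted plastic separator sheet squarely on the metal slab that already lies on the drip lift's platform, let go, then stack the other metal slab squarely on the sheet and let go. Then squeeze the release button in the side of the lift's grip head, pull the head straight up past the first stop to the second stop, and finish holding it there: fully extended, the button still squeezed in your grip, the stack still square on the platform. Leave the developing tank, the wire reel and the film canister where they stand.

Things in the scene. Friction and masses are not known exactly. Their poses are not given: they have to be found in the camera images.
- lift: fixed base of a telescopic drip lift; origin on the marble at the foot of its upright mast, z up. Outer tube: diameter 32 mm, top at z 105 mm, on an 80 x 80 x 8 mm foot. A white drip tray 12 mm high (x -215 to -45, y -65 to 65 mm) lies below the platform. A thin catch post (10 x 6 mm, up to z 128 mm) stands behind the head at x 24, y 13 mm.
- carrier: the part that rises straight up: grip head, bracket and platform in one; with the lift down its frame equals the lift's. The bracket, 14 mm wide, runs from the head's -x face (z 118 to 126 mm) to x -54 mm, then down to the platform. With the lower slab it weighs about 0.4 kg; the pull needed is 5 to 8 N plus the weight of the two stacked layers. Let go, it sinks.
- head (a point): centre of the grip head, a black box 32 (x) x 34 (y) x 36 (z) mm on top of the mast, 133 mm above the marble when the lift is down; axes as the carrier. Grip it from above, a finger on each y side.
- platform (a point): point on the upper face of the platform (steel plate, carrier x -172 to -48 mm, 36 mm wide in y, 5 mm thick), 130 mm from the mast axis on its -x side, 45 mm above the marble when the lift is down; axes as the carrier
- release (a joint): release button, steel, diameter 16 mm, in the head's +y side, 2 mm above its centre, sticking out 6 mm (head and button: 40 mm wide in y). Value in m: 0 out, 0.006 flush. Spring 2.4 N at first, 6 N when flush; springs out when let go. Unless it is in by over 4 mm, a catch keeps the lift down (1.5 mm of play).
- first_section (a joint): travel of the inner tube with the carrier out of the middle tube, m: 0 down, 0.065 at the first stop. It comes out first.
- second_section (a joint): travel of the middle tube out of the outer tube, m: 0 down, 0.065 at its stop. It begins to rise when the first section is at its stop; with both at 0.065 the lift is at the second stop, fully extended, the carrier 130 mm higher than when down.
- lower_slab: dark anodised aluminium slab 80 (x) x 52 (y) x 10 (z) mm, loose, about 0.11 kg, lying on the platform; origin at the centre of its underside, x along its length
- sheet: separator: rigid grey plastic sheet 88 (x) x 60 (y) x 5 (z) mm with three slots of 12 x 36 mm through it, loose, about 0.03 kg; origin at the centre of its underside, x along its length. It lies on a low cork block that leaves its long edges free to be gripped; which of the two blocks, left or right, varies.
- upper_slab: the other dark anodised aluminium slab, same size as the lower one (80 x 52 x 10 mm, about 0.11 kg), lying on the other cork block; origin at the centre of its underside, x along its length
- rest_a: fixed cork block 60 (x) x 30 (y) x 20 (z) mm under the sheet; origin at the centre of its underside
- rest_b: fixed cork block like the other, under the upper slab
- tank: black developing tank, bystander, diameter 92 mm, 130 mm high; origin at the centre of its underside
- reel: stainless wire reel, bystander, diameter 88 mm, 40 mm high; origin at the centre of its underside
- canister: clear film canister with grey cap, bystander, diameter 34 mm, 53 mm high; origin at the centre of its underside

How it is judged:
By the outcome, as a careful person would: the job done as asked, in the order asked, and still so for the second after the job is handed in, while the arm keeps its last pose, push and grip.
It also fails if it takes over 72 s, if anything falls off the work surface, if the arm or the gripper's body presses on something with over 40 N, if the wrist force passes 120 N, or if a joint passes its speed limit or range.

## Working session

There is one attempt and no reset: what is moved stays moved. The work goes in short steps, each a Python script; the robot and the scene stay as the last script left them, time stands still between calls to the robot, and variables do not carry over. Pictures are saved under pics/ and viewed, at most 10 in all, crops included, and the job is handed in when it is done.

```bash
ls; mkdir -p pics
python3 - <<'E'
from rig import bot, grab_frame, camera_model
import cv2
for n in("scene","side"):
    cv2.imwrite(f"pics/{n}0.png",grab_frame(n)[:,:,::-1]); print(n,camera_model(n))
print(camera_model("wrist"),bot.get_ee_rot(),bot.get_t())
E
```

```text
pics
scene {'fx': 555.3479700443261, 'fy': 555.3479700443261, 'cx': 319.9242545526525, 'cy': 238.31817385848888, 'k1': -0.1619504202319564, 'extrinsics': array([[-0.38278054,  0.67418393, -0.63162891,  1.2289243 ],
       [ 0.923737  ,  0.28948293, -0.25081785,  0.23633125],
       [ 0.01374842, -0.67946718, -0.73357708,  0.8378074 ],
       [ 0.        ,  0.        ,  0.        ,  1.        ]])}
side {'fx': 489.75425669270095, 'fy': 489.75425669270095, 'cx': 313.16324859374413, 'cy': 239.37105209484724, 'k1': -0.03582109286581766, 'extrinsics': array([[ 0.85477393, -0.3769528 ,  0.35674657,  0.24425935],
       [-0.51885829, -0.60456617,  0.6043888 , -0.57196114],
       [-0.01214915, -0.70171671, -0.71235248,  0.79250694],
       [ 0.        ,  0.        ,  0.        ,  1.        ]])}
{'fx': 352.2312315757062, 'fy': 352.2312315757062, 'cx': 322.9528976291874, 'cy': 238.13773037885096, 'k1': -0.03045537479950384, 'mount': array([[ 1.04444703e-03, -9.53259518e-01, -3.02150956e-01,
         8.30168146e-02],
       [ 9.99998412e-01,  1.43195185e-03, -1.06098078e-03,
        -6.13471597e-04],
       [ 1.44405565e-03, -3.02149368e-01,  9.53259500e-01,
        -1.85028799e-01],
       [ 0.00000000e+00,  0.00000000e+00,  0.00000000e+00,
         1.00000000e+00]])} [-3.11128581e+00 -4.22341863e-01  2.96845780e-04] 0.1
```

View pics/scene0.png

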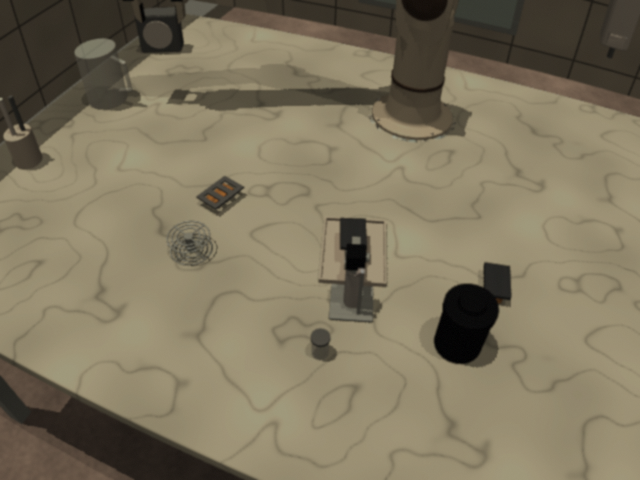

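View pics/side0.png

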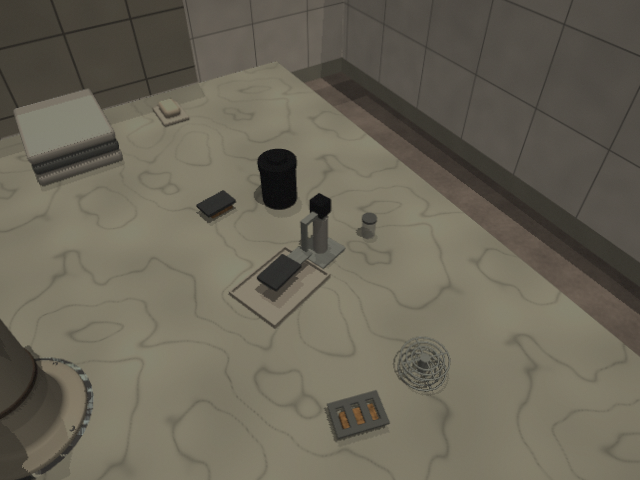

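The scene picture shows the sheet at (221,194), the lift mast at (352,300) and the upper slab at (497,281). The side picture shows the sheet at (357,415), the head at (320,205), the lower slab at (280,272) and the upper slab at (216,203).

```bash
cat > h.py <<'E'
from rig import bot, kinematics, grab_frame, camera_model
import numpy as np, cv2
from scipy.spatial.transform import Rotation as R
def toolT():
    T=np.eye(4);T[:3,:3]=R.from_rotvec(bot.get_ee_rot()).as_matrix();T[:3,3]=bot.get_tool_pos();return T
def KD(m): return np.array([[m['fx'],0,m['cx']],[0,m['fy'],m['cy']],[0,0,1.]]),np.array([m['k1'],0,0,0.])
def E(name,T=None):
    m=camera_model(name); return m['extrinsics'] if name!='wrist' else T@m['mount']
def ray(name,px,T=None):
    K,D=KD(camera_model(name)); X=E(name,T)
    p=cv2.undistortPoints(np.array(px,float).reshape(-1,1,2),K,D)[:,0]
    return X[:3,3],np.c_[p,np.ones(len(p))]@X[:3,:3].T
def onz(name,px,z,T=None):
    c,d=ray(name,px,T); return c+d*((z-c[2])/d[:,2])[:,None]
def proj(name,P,T=None):
    K,D=KD(camera_model(name)); X=np.linalg.inv(E(name,T))
    return cv2.projectPoints(np.array(P,float).reshape(-1,1,3),cv2.Rodrigues(X[:3,:3])[0],X[:3,3],K,D)[0][:,0]
def down(yaw): # tool pointing down, tool y (closing line) at angle yaw from world x
    y=np.array([np.cos(yaw),np.sin(yaw),0]);z=np.array([0,0,-1.])
    return R.from_matrix(np.c_[np.cross(y,z),y,z]).as_rotvec()
def snap(fn,name='wrist'):
    T=toolT(); im=grab_frame(name); cv2.imwrite(f'pics/{fn}.png',im[:,:,::-1]); np.save(f'pics/{fn}.npy',T); return im,T
E
python3 - <<'E'
from h import *
np.set_printoptions(precision=4,suppress=True)
print('sheet',onz('scene',[(221,194)],.025),onz('side',[(357,415)],.023))
print('uslab',onz('scene',[(498,278)],.03),onz('side',[(216,203)],.03))
print('lslab',onz('side',[(280,272)],.055),'head',onz('side',[(320,205)],.133),onz('scene',[(355,250)],.133))
print('tray c',onz('side',[(283,250),(330,276),(275,325),(230,293)],.012),onz('scene',[(326,219),(389,221),(386,284),(320,281)],.012))
print('tank',onz('scene',[(470,300)],.13),onz('side',[(277,160)],.13),'reel',onz('side',[(421,362)],.02),'can',onz('side',[(370,218)],.053))
T=toolT();print(T)
E
```

```text
sheet [[ 0.4928 -0.288   0.025 ]] [[ 0.4814 -0.3013  0.023 ]]
uslab [[0.4947 0.311  0.03  ]] [[0.4934 0.3004 0.03  ]]
lslab [[0.5105 0.0109 0.055 ]] head [[0.6372 0.064  0.133 ]] [[0.6235 0.0605 0.133 ]]
tray c [[ 0.562   0.0973  0.012 ]
 [ 0.6093 -0.0199  0.012 ]
 [ 0.4539 -0.0677  0.012 ]
 [ 0.4129  0.049   0.012 ]] [[ 0.4619 -0.0554  0.012 ]
 [ 0.4149  0.0682  0.012 ]
 [ 0.5774  0.1141  0.012 ]
 [ 0.6196 -0.0037  0.012 ]]
tank [[0.6491 0.2671 0.13  ]] [[0.6375 0.2493 0.13  ]] reel [[ 0.635  -0.2793  0.02  ]] can [[0.7557 0.0457 0.053 ]]
[[ 0.9638  0.2666 -0.0004  0.173 ]
 [ 0.2666 -0.9638  0.0017 -0.6258]
 [ 0.0001 -0.0018 -1.      0.1979]
 [ 0.      0.      0.      1.    ]]
```

Run:
```python
from h import *
np.set_printoptions(precision=4,suppress=True)
o=down(np.radians(-73))
bot.reach([.51,-.295,.20],o); bot.pause(.2); a,_=snap('wsheet'); print(bot.get_t())
bot.reach([.53,.02,.28],o); bot.pause(.2); b,_=snap('wlift'); print(bot.get_t())
cv2.imwrite('pics/c1.png',cv2.resize(a[100:400,120:520],None,fx=2,fy=2,interpolation=cv2.INTER_CUBIC)[:,:,::-1])
```

```text
2.075
3.5583
```

View pics/c1.png

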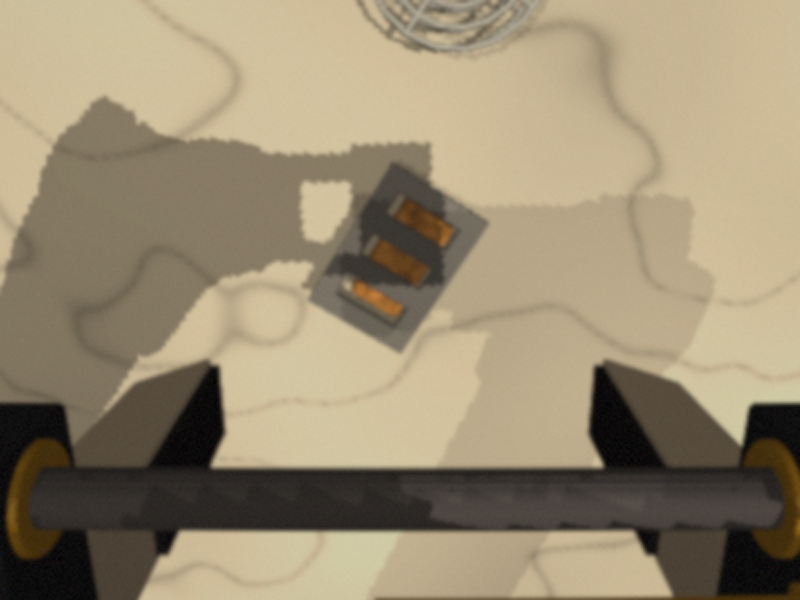

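View pics/wlift.png

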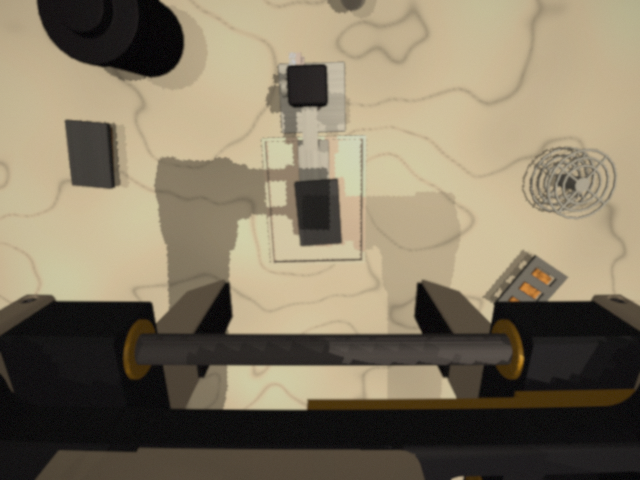

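The crop shows the sheet's corners at (394,162), (489,222), (401,352) and (310,298). The lift view shows the head's top near (307,85), the lower slab near (318,212) with a slight turn, and the upper slab near (90,154).

Run:
```python
from h import *
np.set_printoptions(precision=4,suppress=True)
def rect(name,px,z,T):
    P=onz(name,px,z,T); s=[np.linalg.norm(P[i]-P[(i+1)%4]) for i in range(4)]
    # long axis: between mids of short sides
    m=[(P[i]+P[(i+1)%4])/2 for i in range(4)]
    l=m[0]-m[2] if s[0]+s[2]<s[1]+s[3] else m[1]-m[3]
    print(P.mean(0),np.array(s),'yaw',np.degrees(np.arctan2(l[1],l[0]))); 
T=np.load('pics/wsheet.npy')
rect('wrist',np.array([(394,162),(489,222),(401,352),(310,298)])/2+[120,100],.025,T)
T=np.load('pics/wlift.npy')
rect('wrist',[(294,181),(337,179),(342,243),(300,246)],.055,T)
rect('wrist',[(66,121),(112,122),(113,187),(70,185)],.030,T)
rect('wrist',[(287,66),(326,64),(327,106),(288,108)],.151,T)
rect('wrist',[(263,138),(366,137),(362,261),(270,262)],.012,T)
im=cv2.imread('pics/wlift.png')
a=cv2.resize(im[40:270,250:390],None,fx=2.6,fy=2.6,interpolation=cv2.INTER_CUBIC)
b=cv2.resize(im[100:210,45:140],None,fx=4,fy=4,interpolation=cv2.INTER_CUBIC)
c=np.zeros((600,760,3),np.uint8);c[:a.shape[0],:a.shape[1]]=a;c[:b.shape[0],370:370+b.shape[1]]=b
cv2.imwrite('pics/c2.png',cv2.convertScaleAbs(c,alpha=1.6,beta=10))
```

```text
[ 0.4864 -0.2976  0.025 ] [0.0586 0.0872 0.0586 0.0867] yaw -15.043151295779259
[0.5131 0.0202 0.055 ] [0.05   0.0785 0.0517 0.0799] yaw 21.421424191031203
[0.4969 0.307  0.03  ] [0.0561 0.0786 0.0551 0.0775] yaw 8.277318138778325
[0.6361 0.0654 0.151 ] [0.0318 0.0323 0.0328 0.0324] yaw 17.650754487821917
[0.5152 0.0257 0.012 ] [0.1277 0.1644 0.1268 0.1649] yaw 17.216275493417786
```

View pics/c2.png

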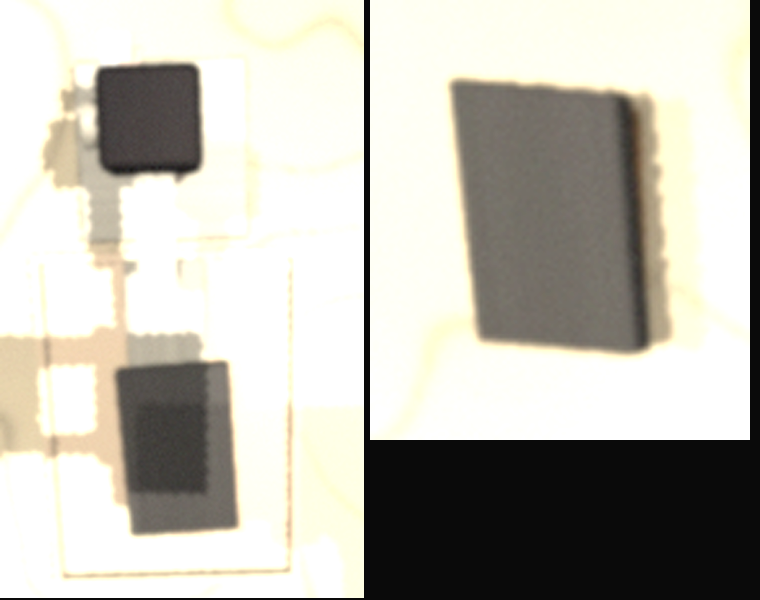

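```bash
cat >> h.py <<'E'
from scipy.optimize import least_squares
def fit(px,z,L,W,T,name='wrist'):
    "pose x,y,yaw of an L x W rectangle at height z from its 4 corners (+x+y,+x-y,-x-y,-x+y)"
    px=np.array(px,float); P=onz(name,px,z,T); l=P[0]+P[1]-P[2]-P[3]
    c=np.array([[1,1],[1,-1],[-1,-1],[-1,1]])*[L/2,W/2]
    f=lambda q:(proj(name,np.c_[c@np.array([[np.cos(q[2]),np.sin(q[2])],[-np.sin(q[2]),np.cos(q[2])]])+q[:2],np.full(4,z)],T)-px).ravel()
    s=least_squares(f,[*P.mean(0)[:2],np.arctan2(l[1],l[0])]); print(s.x[:2].round(4),np.degrees(s.x[2]).round(2),'res px',s.fun.round(1)); return s.x
E
python3 - <<'E'
from h import *
k=lambda c,f,o:np.array(c)/f+o
T=np.load('pics/wlift.npy')
print('lower');a=fit(k([(117,369),(228,362),(237,525),(132,533)],2.6,[250,40]),.055,.08,.052,T)
print('upper');fit(k(np.array([(454,80),(612,92),(634,348),(481,338)])-[370,0],4,[45,100]),.03,.08,.052,T)
print('head');h=fit(k([(97,66),(199,63),(202,172),(101,172)],2.6,[250,40]),.151,.032,.034,T)
print('tray');t=fit(k([(41,257),(290,254),(289,571),(64,576)],2.6,[250,40]),.012,.17,.13,T)
print('foot');fit([(280,62.5),(345,62),(345,132),(280,133)],.008,.08,.08,T)
r=h[:2]-a[:2];y=np.radians(17.4);print('slab in carrier',-r@[np.cos(y),np.sin(y)],-r@[-np.sin(y),np.cos(y)])
T=np.load('pics/wsheet.npy')
print('sheet');fit(k([(489,222),(401,352),(310,298),(394,162)],2,[120,100]),.025,.088,.06,T)
# sheet and head seen again in the other views
fit(k([(394,162),(489,222),(401,352),(310,298)],2,[120,100]),.025,.088,.06,T)
E
```

```text
lower
[0.5134 0.0198] 20.84 res px [-1.1 -0.9  0.9 -1.3  1.1  1.4 -0.8  1.1]
upper
[0.4964 0.3087] 11.78 res px [-1.9 -1.3  1.5 -0.8  1.5  1.7 -1.   0.8]
head
[0.6366 0.065 ] 17.91 res px [-1.2 -0.2  1.4  0.1  0.8 -0.3 -1.   0.5]
tray
[0.5147 0.0248] 18.28 res px [-4.4 -1.6  4.7 -3.1  3.6  3.2 -4.   3.3]
foot
[0.6372 0.0655] 16.98 res px [-1.6 -0.1  1.   0.2 -0.1  0.4  0.7 -0.5]
slab in carrier -0.13104291719876254 -0.006295029874337423
sheet
[ 0.4869 -0.2986] -106.16 res px [  5.5  18.3  18.1  -3.1  -5.  -17.8 -17.2   3.1]
[ 0.4863 -0.2976] -15.21 res px [-0.2 -0.6  1.  -0.   0.3  0.5 -1.1  0.3]
```

Run:
```python
from h import *
o=down(np.radians(-15.2-90)); p=[.4863,-.2976]
bot.reach([*p,.10],o); bot.move_linear([*p,.008],rate=.08)
bot.grip(0,15); print(bot.get_finger_gap()*.092,bot.get_gripper_force(),bot.get_tool_pos(),bot.get_force())
bot.move_linear([*p,.12]); print(bot.get_finger_gap()*.092)
o2=down(np.radians(20.8-90)); q=[.5134,.0198]
bot.reach([*q,.15],o2); bot.move_linear([*q,.07],rate=.08); print(bot.get_tool_pos(),bot.get_t())
s,_=snap('hs','side'); w,_=snap('hw')
sc,_=snap('hsc','scene')
z=lambda im,x,y,f:cv2.resize(im[y-50:y+50,x-65:x+65],None,fx=f,fy=f,interpolation=cv2.INTER_CUBIC)
cv2.imwrite('pics/c3.png',cv2.convertScaleAbs(np.vstack([z(s,285,265,3),z(sc,350,235,3)])[:,:,::-1],alpha=1.5))
```

```text
0.000368999319661657 0.0 [ 0.48625402 -0.29762662  0.00798998] [-0.26870447  0.28301087 -0.18272291]
0.0006769025676001072
[0.51390671 0.01993585 0.0704698 ] 10.9417
```

View pics/hw.png

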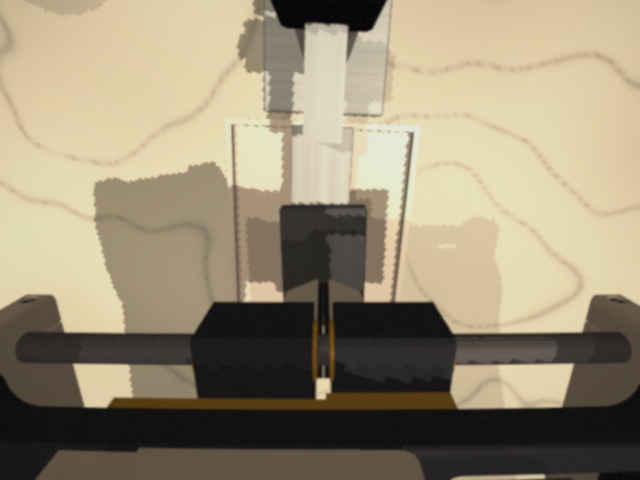

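The wrist view shows the fingers shut and empty at (323,290), above the lower slab, which is undisturbed at (323,250). The sheet was missed, so I'll find out why.

Run:
```python
from h import *
np.set_printoptions(precision=1,suppress=True)
T=np.load('pics/hw.npy'); print(T.round(3)); print('tcp px wrist',proj('wrist',T[:3,3],T),'side',proj('side',T[:3,3]),'scene',proj('scene',T[:3,3]))
a=cv2.imread('pics/hs.png');b=cv2.imread('pics/hsc.png')
A=cv2.resize(a[180:460,200:460],None,fx=1.5,fy=1.5);B=cv2.resize(b[130:340,170:430],None,fx=1.5,fy=1.5)
h=max(A.shape[0],B.shape[0]);p=lambda i:cv2.copyMakeBorder(i,0,h-i.shape[0],0,0,0)
cv2.imwrite('pics/c4.png',cv2.convertScaleAbs(np.hstack([p(A),p(B)]),alpha=1.5))
```

```text
[[ 0.9  0.4  0.   0.5]
 [ 0.4 -0.9 -0.   0. ]
 [ 0.   0.  -1.   0.1]
 [ 0.   0.   0.   1. ]]
tcp px wrist [[324.2 278.9]] side [[278.9 263.2]] scene [[352.7 226.2]]
```

View pics/c4.png

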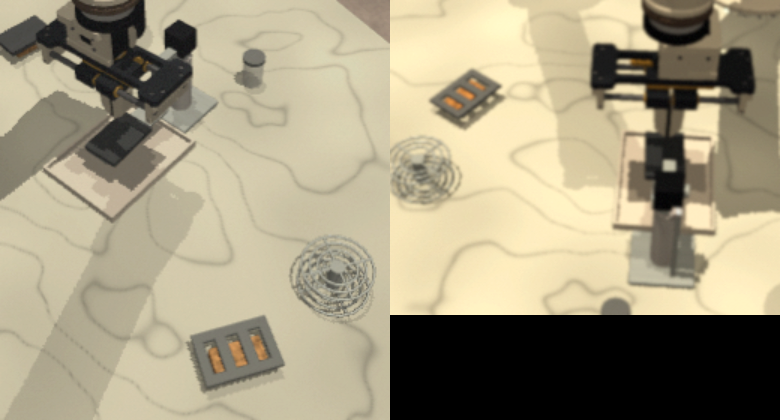

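The picture shows the sheet unmoved at side (358,415), so the fingers never touched it. I'll repeat the descent and look before closing.

Run:
```python
from h import *
np.set_printoptions(precision=3,suppress=True)
P=[.4863,-.2976,.025];print(proj('side',P),proj('scene',P))
print('gap',bot.get_finger_gap()); bot.move_linear([.5134,.0198,.15])
bot.grip(1.0); print('gap open',bot.get_finger_gap())
o=down(np.radians(-15.2-90)); p=[.4863,-.2976]
bot.reach([*p,.10],o); bot.move_linear([*p,.008],rate=.08); print(bot.get_tool_pos(),R.from_rotvec(bot.get_ee_rot()).as_matrix(),bot.get_finger_gap(),bot.get_force(),bot.get_t())
b,_=snap('pre','wrist');a,_=snap('preS','side');c,_=snap('preC','scene')
A=cv2.resize(a[330:470,280:440],None,fx=2.4,fy=2.4);B=cv2.resize(c[120:260,150:310],None,fx=2.4,fy=2.4)
cv2.imwrite('pics/c5.png',cv2.convertScaleAbs(np.hstack([A,B])[:,:,::-1],alpha=1.5))
```

```text
[[358.227 411.098]] [[218.666 190.959]]
gap 0.0057083399165546965
gap open 0.9981220617425387
[ 0.487 -0.298  0.009] [[ 0.965 -0.262  0.001]
 [-0.262 -0.965 -0.001]
 [ 0.001  0.    -1.   ]] 0.9967352692329765 [-0.235 -0.67  -0.475] 15.7583
```

View pics/c5.png

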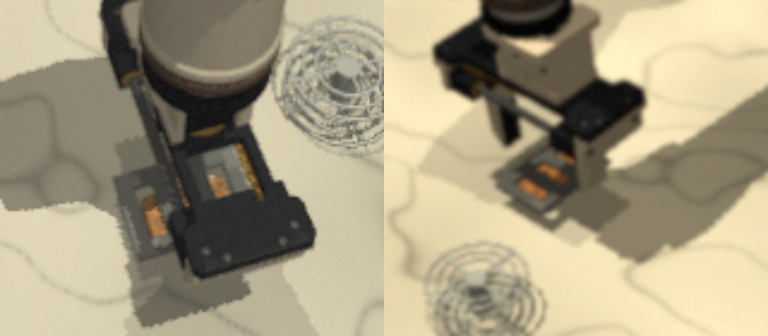

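The two crops show the open fingers straddling the sheet as intended (scene crop: tips near (510,145) and (590,180), sheet between). I'll close in small steps.

Run:
```python
from h import *
for g in (.75,.68,.64,.6):
    bot.grip(g,15); print(g,bot.get_finger_gap(),bot.get_gripper_force(),bot.get_force().round(2),bot.get_t())
    if bot.get_finger_gap()>g+.02: break
```

```text
0.75 0.750381705643165 0.0 [ 0.72 -0.33 -0.56] 16.5167
0.68 0.6801332967970235 0.0 [ 0.45 -0.24  0.08] 16.9
0.64 0.6379062309511535 0.0 [ 0.97 -0.91 -0.19] 17.225
0.6 0.5996392883438718 0.0 [ 0.34 -0.48 -0.2 ] 17.55
```

Run:
```python
from h import *
T=toolT()
print(proj('wrist',[T[:3,3],[.4863,-.2976,.025]],T), 'side tcp',proj('side',T[:3,3]),'scene',proj('scene',T[:3,3]))
a,_=snap('w5');b,_=snap('s5','side');c,_=snap('c5s','scene')
A=cv2.resize(a[170:470,100:540],(440,300));B=cv2.resize(b[360:460,290:420],(390,300));C=cv2.resize(c[130:250,160:300],(350,300))
cv2.imwrite('pics/c6.png',cv2.convertScaleAbs(np.vstack([np.hstack([A,C]),np.hstack([B,np.zeros((300,400,3),np.uint8)])])[:,:,::-1],alpha=2.2,beta=15))
```

```text
[[324.86216081 277.78432683]
 [324.97882249 291.04186001]] side tcp [[357.67170071 415.66222747]] scene [[219.5614323  196.69151067]]
```

View pics/c6.png

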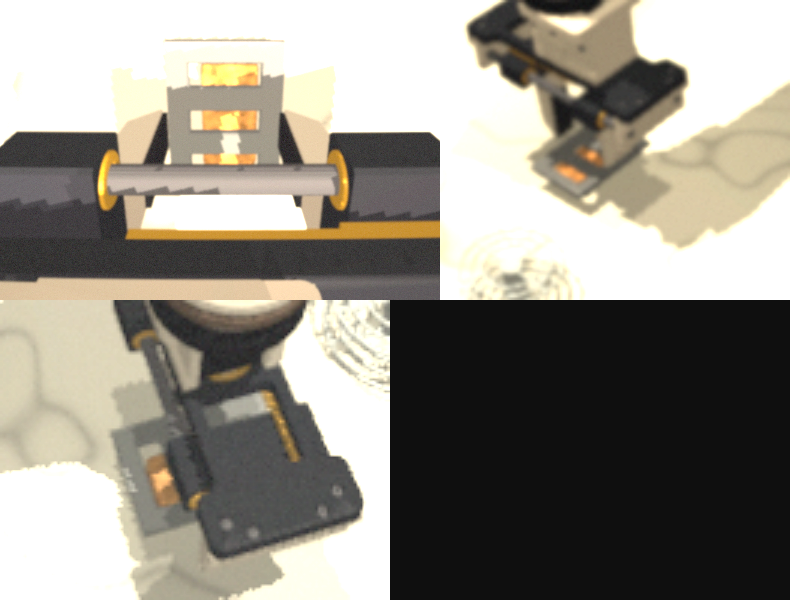

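The wrist crop shows the sheet centred between the fingers, its edges at columns 167 and 283 almost touching the finger faces. I'll keep closing slowly.

Run:
```python
from h import *
for g in (.57,.54,.5,.45):
    bot.grip(g,15); G=bot.get_finger_gap(); print(g,G,bot.get_gripper_force(),bot.get_force().round(2),bot.get_t())
    if G>g+.015: break
a,_=snap('w6')
cv2.imwrite('pics/c7.png',cv2.convertScaleAbs(cv2.resize(a[190:360,200:450],(750,510))[:,:,::-1],alpha=2))
```

```text
0.57 0.5703872099320346 0.0 [ 0.24 -0.04 -0.37] 18.0
0.54 0.5423383873798328 0.0 [0.17 0.08 0.46] 18.3
0.5 0.5002354385775102 0.0 [-0.29  0.09 -0.43] 18.625
0.45 0.45003809136742556 0.0 [0.56 0.08 0.44] 18.975
```

View pics/c7.png

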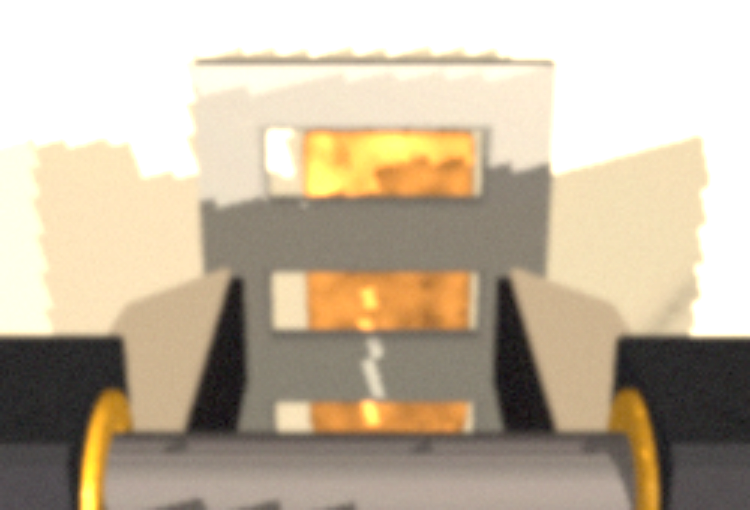

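The last picture shows the fingers lying over the sheet's edges (tips at about (277,280) in the full frame), so the real tips are higher than the reported TCP. I'll open, go down in guarded steps to find the marble by touch, then back off and grip.

Run:
```python
from h import *
bot.grip(.9,15); f0=np.mean([bot.get_force() for _ in range(5)],0)
p=bot.get_tool_pos(); z=.006; hit=None
while z>-.03:
    try: bot.move_linear([.4863,-.2976,z],rate=.05)
    except bot.Unreachable as e: print('unreach',z,e);break
    f=np.mean([bot.get_force() for _ in range(4)],0)-f0
    print(round(z,4),bot.get_tool_pos()[2].round(4),f.round(1))
    if f[2]>4: hit=z;break
    z-=.002
print(bot.get_t())
```

```text
0.006 0.0058 [ 0.5 -1.1  0.3]
0.004 0.0038 [-1.2 -0.3 -0.5]
0.002 0.0018 [-0.6 -1.5 -0.6]
0.0 -0.0002 [ 1.1 -0.8 -0.3]
-0.002 -0.0021 [ 0.7 -1.6 -0.9]
-0.004 -0.0041 [0.2 0.3 0.3]
-0.006 -0.0062 [ 0.6 -1.  -0.8]
-0.008 -0.0081 [ 0.3 -0.2  0.5]
-0.01 -0.0101 [0.6 0.  0.2]
-0.012 -0.0122 [ 0.9 -0.1 -0.6]
-0.014 -0.0142 [-0.8 -0.2  0.5]
-0.016 -0.0162 [ 0.1 -1.4  0.4]
-0.018 -0.0182 [-0.1 -1.2  0.7]
-0.02 -0.0201 [-0.3 -0.7 -1. ]
-0.022 -0.0222 [-0.4 -1.3 -0.2]
-0.024 -0.0242 [0.4 0.  0.1]
-0.026 -0.0261 [ 0.2 -1.  -0. ]
-0.028 -0.0274 [-0.8 -0.9  5.5]
24.3583
```

Marble contact came at a reported z of -0.027, so the true tips sit 27 mm above the reported TCP, which explains the miss. I'll grip the sheet with that correction.

```bash
cat >> h.py <<'E'
DZ=.0272   # true tip height = reported z + DZ
def lin(p,zt,rate=.15): bot.move_linear([*p,zt-DZ],rate=rate)
E
python3 - <<'E'
from h import *
p=[.4863,-.2976]; lin(p,.004,.05)
bot.grip(.3,15); print(bot.get_finger_gap()*.092,bot.get_gripper_force(),bot.get_force().round(1))
if bot.get_finger_gap()>.55:
    lin(p,.15,.2); print(bot.get_finger_gap()*.092,bot.get_gripper_force(),bot.get_t())
    snap('held'); snap('heldS','side')
E
```

```text
0.06011444922518082 14.999979939311743 [ 0.1 -0.6 -1.2]
0.05992052917681925 14.9999625608325 25.9917
```

Run:
```python
from h import *
o2=down(np.radians(20.8-90)); q=[.5134,.0198]
bot.reach([*q,.15-DZ],o2); lin(q,.05,.12); bot.pause(.15)
f0=np.mean([bot.get_force() for _ in range(6)],0)
for z in (.042,.0405,.0395,.0387,.038):
    lin(q,z,.03); f=np.mean([bot.get_force() for _ in range(6)],0)-f0; print(z,f.round(1))
    if f[2]>2: break
bot.grip(.85); print(bot.get_tool_pos(),bot.get_force().round(1)); lin(q,.13,.2)
# view placed stack from near, same style as earlier view, then the upper slab
bot.reach([.53,.02,.22],down(np.radians(-73))); bot.pause(.15); snap('placed')
bot.reach([.515,.31,.20],down(np.radians(-78))); bot.pause(.15); snap('wup'); print(bot.get_t())
```

```text
0.042 [-0.3 -0.5  0.6]
0.0405 [0.4 0.5 1.2]
0.0395 [-0.4 -0.9  1. ]
0.0387 [-0.4 -0.8 -0.2]
0.038 [-2.3 -0.1  5.7]
[0.5133936  0.0198415  0.01074755] [0.  0.1 0.7]
33.0667
```

```bash
cat >> h.py <<'E'
def rectify(fn,x,y,yaw,z,L,W,px=.0005):
    "metric view of the plane z in the frame (x,y,yaw); pixel = px m, image x along frame x"
    T=np.load(f'pics/{fn}.npy'); im=cv2.imread(f'pics/{fn}.png',0)
    u,v=np.meshgrid(np.arange(-L/2,L/2,px),np.arange(-W/2,W/2,px)); c,s=np.cos(yaw),np.sin(yaw)
    P=np.stack([x+c*u-s*v,y+s*u+c*v,np.full_like(u,z)],-1)
    m=proj('wrist',P.reshape(-1,3),T).reshape(*u.shape,2).astype(np.float32)
    return cv2.remap(im,m[...,0],m[...,1],cv2.INTER_LINEAR)
def edges(fn,x,y,yaw,z,L,W,r=.008,px=.0005):
    "offset (mm, outward +) of each side from the guess, at several places along the side"
    g=cv2.GaussianBlur(rectify(fn,x,y,yaw,z,L+.04,W+.04,px).astype(np.float32),(5,5),1); H,w=g.shape; out={}
    for n,G,c,h,l in (('+x',np.gradient(g,axis=1),w/2+L/2/px,L,W),('-x',np.gradient(g,axis=1),w/2-L/2/px,L,W),('+y',np.gradient(g,axis=0).T,H/2+W/2/px,W,L),('-y',np.gradient(g,axis=0).T,H/2-W/2/px,W,L)):
        k=int(r/px); c0=int(round(c)); mid=G.shape[0]//2; o=[]
        for f in (-.4,-.3,-.2,-.1,0,.1,.2,.3,.4):
            i=int(mid+f*l/px); seg=np.abs(G[i-3:i+4,c0-k:c0+k+1]).mean(0); a=seg.argmax(); o.append(((a+c0-k-c)*px*1e3*(1 if '+' in n else -1)).round(1))
        out[n]=o; print(n,*o)
E
python3 - <<'E'
from h import *
d=np.radians
print('sheet');edges('placed',.5134,.0198,d(20.8),.060,.088,.06)
print('upper');edges('wup',.4964,.3087,d(10.5),.030,.08,.052)
im=cv2.imread('pics/wup.png',0);print(im.shape,np.percentile(im,[1,10,50]))
T=np.load('pics/wup.npy'); c=proj('wrist',[[.4964,.3087,.03]],T)[0];print(c)
x,y=c.astype(int); m=((im<70)*255).astype(np.uint8); n,lab,st,ce=cv2.connectedComponentsWithStats(m); i=lab[y,x]; print(i,st[i],im[y,x])
r=cv2.minAreaRect(np.argwhere(lab==i)[:,::-1].astype(np.float32)); print(r, onz('wrist',[r[0]],.03,T), onz('wrist',cv2.boxPoints(r),.03,T))
E
```

```text
sheet
+x 0.5 0.5 8.0 8.0 1.0 0.5 1.0 1.0 0.5
-x -0.0 -0.5 -0.5 -0.0 -0.5 -0.5 -0.0 -0.5 -0.5
+y 0.5 0.5 7.0 0.5 7.0 -7.0 7.0 6.5 7.0
-y -1.5 -1.0 -1.5 -2.0 -2.0 -1.5 -1.5 -1.5 -1.5
upper
+x 1.5 2.0 1.5 1.5 1.5 1.0 1.0 1.0 0.5
-x -1.5 -1.5 -1.5 -1.0 -1.0 -1.0 -1.0 -1.0 -1.0
+y 0.5 1.5 1.0 1.0 1.0 1.0 1.0 1.5 1.5
-y -1.5 -1.5 -2.0 -2.0 -2.0 -2.0 -2.5 -2.5 -3.0
(480, 640) [ 12.  18. 140.]
[319.04410642 228.74984472]
10 [ 294  190   48   72 3254] 36
((317.5, 225.5), (71.0, 47.0), 90.0) [[0.49952895 0.31099491 0.03      ]] [[0.53121298 0.34183057 0.03      ]
 [0.54101039 0.29518825 0.03      ]
 [0.46580952 0.27817504 0.03      ]
 [0.45536423 0.327836   0.03      ]]
```

Run:
```python
from h import *
d=np.radians
p=[.4974,.3105]; bot.reach([*p,.08-DZ],down(d(11.6-90))); lin(p,.023,.08)
bot.grip(.3,30); g=bot.get_finger_gap()*.092; print(g,bot.get_gripper_force(),bot.get_force().round(1))
assert g>.048
lin(p,.14,.2); print(bot.get_finger_gap()*.092,bot.get_force().round(1))
q=[.5134,.0198]; bot.reach([*q,.15-DZ],down(d(20.8-90))); lin(q,.072,.12); bot.pause(.15)
f0=np.mean([bot.get_force() for _ in range(6)],0)
for z in (.065,.064,.063,.0622,.0615):
    lin(q,z,.03); f=np.mean([bot.get_force() for _ in range(6)],0)-f0; print(z,f.round(1))
    if f[2]>2: break
bot.grip(.85); lin(q,.15,.2)
bot.reach([.53,.02,.22],down(d(-73))); bot.pause(.15); snap('stack'); print(bot.get_t())
edges('stack',.5134,.0198,d(20.8),.070,.08,.052); print();edges('stack',.5134,.0198,d(20.8),.060,.088,.06)
```

```text
0.05165931092034721 30.000457763671875 [-0.1 -1.1  2.6]
0.051796123625256575 [-0.5 -0.4 -0.9]
0.065 [-0.5 -0.3 -0.5]
0.064 [ 0.   0.2 -0.8]
0.063 [-0.8 -0.9  0.1]
0.0622 [-3.  -0.8  5.4]
40.9833
+x 6.0 6.0 6.5 6.5 6.5 6.5 6.5 6.5 6.0
-x -0.5 -0.0 -0.0 -0.0 -0.0 -0.0 -0.0 -0.0 -0.0
+y 3.0 3.0 1.5 3.0 3.0 1.5 1.5 1.5 1.5
-y 2.0 2.0 2.0 2.0 1.5 2.0 2.0 2.0 2.0

+x 0.5 0.5 8.0 1.0 1.0 0.5 1.0 1.0 0.5
-x -0.5 -0.0 -0.0 -0.0 -0.0 -0.0 -0.0 -0.0 -0.0
+y 0.0 0.0 6.5 0.5 6.5 -1.5 7.0 6.5 7.0
-y -1.0 -1.0 -1.5 -2.0 -2.0 -1.5 -1.5 -1.5 -1.5
```

Run:
```python
from h import *
d=np.radians
edges('stack',.5134,.0198,d(20.8),.070,.08,.052,r=.0035)
g=rectify('stack',.5134,.0198,d(20.8),.070,.12,.092)
print('along x',g[80:104].mean(0)[0::4].astype(int)); print('along y',g[:,100:140].mean(1)[0::4].astype(int))
```

```text
+x 0.0 0.0 0.0 0.0 0.0 0.0 0.0 0.0 0.0
-x -0.5 -0.0 -0.0 -0.0 -0.0 -0.0 -0.0 -0.0 -0.0
+y 3.0 3.0 1.5 3.0 3.0 1.5 1.5 1.5 1.5
-y 2.0 2.0 2.0 2.0 1.5 2.0 2.0 2.0 2.0
along x [198 201 202 199 153 126 184 204 205 197 137  70  61  61  61  61  61  61
  62  58  44  34  33  34  33  33  33  33  33  34  33  34  33  34  34  34
  34  33  34  34  34  34  34  34  38  43  44  44  44  40  56  74  74  85
 110 113 114 131 177 190]
along y [158 189 191 190 190 190 190 190 183 132  67  38  34  34  34  35  35  35
  34  34  34  33  33  34  33  33  33  34  34  34  35  35  35  38  48  51
  52  76 116 132 142 177 190 193 193 192]
```

The stack measures square: slab and sheet both sit within about 1 mm of each other. Next is the head.

Run:
```python
from h import *
d=np.radians; h=[.6368,.065]
bot.reach([*h,.19-DZ],down(d(17.4-90))); lin(h,.116,.1); bot.pause(.1)
f0=np.mean([bot.get_force() for _ in range(6)],0); print('desc',f0.round(1))
bot.grip(.0,15); print(bot.get_finger_gap()*.092,bot.get_force().round(1))
bot.grip(.0,45); bot.pause(.2); f=np.mean([bot.get_force() for _ in range(6)],0)-f0
n=np.array([-np.sin(d(17.4)),np.cos(d(17.4)),0]); print(bot.get_finger_gap()*.092,bot.get_gripper_force(),f.round(1),'along y',f@n,bot.get_tool_pos(),bot.get_t())
```

```text
desc [ 0.3 -0.2 -0.3]
0.03419356137495305 [-0.1 -0.8  1.4]
0.03398025522009755 44.97663617134094 [-2.1 -1.1  2.2] along y -0.4059168879984867 [0.63695624 0.06484776 0.08891886] 43.7333
```

Gap 34 mm means the button is flush, with no side load. Now the pull.

Run:
```python
from h import *
h=bot.get_tool_pos(); z0=h[2]; f0=np.array(bot.get_force())
for dz in (.03,.064,.075,.10,.125,.129,.1305):
    bot.move_linear([h[0],h[1],z0+dz],rate=.05); bot.pause(.05); f=np.mean([bot.get_force() for _ in range(4)],0)
    print(dz,(bot.get_tool_pos()[2]-z0).round(4),f.round(1),(bot.get_finger_gap()*.092).round(4),bot.get_t())
    if f[2]<-35: break
```

```text
Traceback (most recent call last):
AttributeError: 'float' object has no attribute 'round'
```

Run:
```python
from h import *
z0=.0889; h=[.6369,.0649]
print(bot.get_tool_pos(),bot.get_force(),bot.get_finger_gap()*92)
for dz in (.064,.075,.10,.125,.129,.1305):
    bot.move_linear([*h,z0+dz],rate=.05); bot.pause(.05); f=np.mean([bot.get_force() for _ in range(4)],0)
    print(dz,round(bot.get_tool_pos()[2]-z0,4),f.round(1),round(bot.get_finger_gap()*92,1),bot.get_t())
    if f[2]<-30: break
```

```text
[0.6367775  0.06481687 0.1188655 ] [ 1.61753571  0.77615266 -4.90520723] 33.53255663090095
0.064 0.0639 [-0.4 -1.2 -4.4] 33.9 45.4167
0.075 0.0753 [ 0.7 -1.  -5. ] 33.5 45.8333
0.1 0.1002 [ 0.2  0.1 -4.6] 34.0 46.5333
0.125 0.1253 [-0.3 -1.5 -5.1] 33.7 47.2333
0.129 0.1292 [-0.6 -1.4 -5.6] 34.1 47.5333
0.1305 0.1301 [ 1.  -0.6 -9. ] 33.8 47.8333
```

Run:
```python
from h import *
for dz in (.1315,.1322):
    bot.move_linear([.6369,.0649,.0889+dz],rate=.03); bot.pause(.1); f=np.mean([bot.get_force() for _ in range(4)],0)
    print(dz,round(bot.get_tool_pos()[2]-.0889,4),f.round(1),round(bot.get_finger_gap()*92,1),bot.get_t())
    if f[2]<-14: break
a=grab_frame('side'); b=cv2.imread('pics/side0.png')[:,:,::-1]; cv2.imwrite('pics/end.png',a[:,:,::-1])
# stack top corners where they must be if raised 130 mm; dark inside?
y=np.radians(20.8);c=np.array([[1,1],[1,-1],[-1,-1],[-1,1],[0,0]])*[.04,.026]
P=lambda s,z:np.c_[s*c@np.array([[np.cos(y),np.sin(y)],[-np.sin(y),np.cos(y)]])+[.5131,.0207],np.full(5,z)]
for s in (.8,1.35):
    p=proj('side',P(s,.2)).round().astype(int); print(s,p.tolist(),[int(a[v,u].mean()) for u,v in p])
p=proj('side',P(.8,.07)).round().astype(int); print('old place',[int(a[v,u].mean()) for u,v in p])
```

```text
0.1315 0.1303 [  4.4  -0.  -19.4] 33.8 48.1833
0.8 [[277, 201], [294, 210], [271, 230], [253, 220], [274, 215]] [52, 51, 49, 52, 49]
1.35 [[279, 192], [308, 207], [268, 240], [239, 223], [274, 215]] [19, 96, 67, 129, 49]
old place [121, 118, 85, 64, 84]
```

Run:
```python
from h import *
bot.move_linear([.6369,.0649,.0889+.1310],rate=.03); bot.pause(.3)
print(bot.get_force(),bot.get_tool_pos()[2]-.0889,bot.get_finger_gap()*92,bot.get_t()); print(bot.sign_off())
```

```text
[  3.34914573  -0.64340437 -23.98440923] 0.1303906565715774 33.70509370034733 48.7833
the job is handed in; nothing more can be done
None
```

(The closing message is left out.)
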